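# Sort the stripped shoe lasts back into their size trays

### The arm

A 6-joint arm with a two-finger parallel gripper is mounted at the origin on the work surface. World frame = base frame: x ahead of the robot, y to its left, z up, the work surface at z = 0. Lengths are in m, angles in degrees, forces in N, time in s.
With the tool pointing down it reaches from about 0.375 to 0.9 m from the base axis. Payload 3.1 kg.
Tool frame: the origin (TCP) lies at the very end of the fingers, on their centre line; the grasp point (between the pads) lies grip_point_offset behind it (grip_point_offset is the distance from the TCP to the grasp point, in m); z points along the fingers, y is the line along which they close (so a half turn about z gives the same grasp; the last joint's range is limited). The gripper opens to 87 mm and grips with 3 to 60 N. Pads are 19 mm wide; open, the fingers measure 117 mm over their backs; the gripper's body (75 mm by 190 mm) begins 51 mm behind the grasp point.
Start: joints at [59.215, 30.224, 82.088, -0, 67.689, -10.227], TCP at [0.219, 0.585, 0.223] pointing down, gripper open.
Joint ranges: [-176.69, 176.69], [-43.24, 126.21], [12.49, 139.97], [-82, 262], [0, 151.66], [-163.58, 163.58]. Speed limits (degrees/s): [159.86, 159.86, 180, 180, 180, 180].

### API

Orientations are given as a 3x3 rotation matrix whose columns are the frame's x, y, z axes.
In Python, from rig import * gives the robot as it stands.
- The arm moves only by the tool move_arm, never from a script. Its argument "increments" is a list of rows, each a list of 3 entries, a list of its own where there are three numbers: the shift along the tool's x, y, z in units of 30 mm (1.0 is 30 mm), then the turn, a rotation vector about the tool's x, y, z in units of 120 degrees (1.0 is 120 degrees), then the closure, from 0 (fully open) to 1 (shut). A call has 1 to 20 rows; each row shifts and turns the commanded pose from where the row before left it, along the tool's axes as they then stand; what a row does not reach is not made up. A row lasts 1/12 s, in which the tool goes at most 41.7 mm and 7.16 degrees, less where a joint would pass 70% of its speed; a pose out of reach is approached as far as the arm can. A call with a number of a shift or a turn outside -1 to 1 is refused whole. A call with a gripper value outside its range is refused whole. The fingers move at their own pace and stop on an object; the grip force is fixed at half the most. Time passes only in rows, so rows that do not move let the fingers close. It gives the time, the measured TCP pose, the force, the opening and the grip force at its end, in the units of the state.
- read_state(): the state, without advancing time (a new reading comes with each control period).
- capture(name): name is "scene" or "top" or "wrist"; returns a dict with "img" (480x640x3 uint8, red, green, blue), "mtx" (3x3 intrinsics, pixels), "distortion" ([k1, k2, p1, p2, k3] as OpenCV has them; the pictures are not rectified), "eye" and "rotation" of the camera in the world. Camera axes: x right, y down, z forward; pixel columns grow to the right and rows downward; lengths in m; the calibration is good to about 2 mm. A picture is of the moment at which its call begins. There is no depth.
- hand_in(): hands the job in; it is judged then, once.
Trained networks look in a picture, given as the dict that the camera call returned (one of the last four; its "shot" number tells which), for a name from the list of things; names that differ only in an ending like _2 or _b are one class to them, and where a whole thing is asked for, a point or a joint stands for the part that bears it (a point fixed in the world has none). Each returns a list of dicts, best first, with "confidence" (0 to 1); they miss things now and then, are a little off and sometimes report something else, mostly with a low value. They report only what shows in the picture. A call takes as long as a camera call. They do not tell look-alikes from the thing itself.
- search_frame(picture, label): "extent" ([left, top, right, bottom] as shares, 0 to 1, of the picture: columns of its width, rows of its height, round what is visible of it).
- pinpoint(picture, label): "xy" ([column, row] as shares, 0 to 1, of the picture: columns of its width, rows of its height: a listed point, or the origin of a listed thing).
The state is a dict: "time_s": time; "joint_positions": joint angles; "qvel": joint speeds; "tau": joint torques, N m; "position": TCP position; "tcp_rot": TCP orientation; "force": force on the tool from outside, world axes, zero at the start; "moment": the same for the moment, N m; "opening": opening from 0.0 (shut) to 1.0 (fully open); "grasp_force": force on a finger pad.
Only numpy, scipy, OpenCV 4.12 (cv2) and the standard library are available. Lean on these libraries where they do the work, as an engineer would, in place of code of your own. Each camera call takes 0.05 s, during which the arm holds its last target. There are 200 camera calls.

### The job

Four shoe lasts lie mixed on the bench: sort each into an empty bay of the tray whose painted strip has its colour, so that all three trays end with a complete pair, one last to a bay. Stand every last flat on its sole inside its bay with the toe towards the painted strip, and let go of it (either yellow last may take either yellow bay). Do not shift or knock the two lasts already standing in their trays.

Things in the scene. Friction and masses are not known exactly. Their poses are not given: they have to be found in the camera images.
- green_last (a point): Green plastic child's shoe last (a right foot), loose, to be sorted. 130 mm long, 53 wide, 64 high, about 0.18 kg, standing on its sole. Its cone (heel half) has flat upright sides 36 mm apart, up to 45 mm above the sole and from 32 mm behind to 12 mm ahead of this point: grip there. Point: on the mid-plane, 36 mm above the sole, 38 mm from the heel end, 92 mm from the toe end. x: to the toe, z: up.
- yellow_last_1 (a point): Yellow plastic child's shoe last (a left foot), loose, to be sorted. 130 mm long, 53 wide, 64 high, about 0.18 kg, standing on its sole. Its cone (heel half) has flat upright sides 36 mm apart, up to 45 mm above the sole and from 32 mm behind to 12 mm ahead of this point: grip there. Point: on the mid-plane, 36 mm above the sole, 38 mm from the heel end, 92 mm from the toe end. x: to the toe, z: up.
- yellow_last_2 (a point): Yellow plastic child's shoe last (a right foot), loose, to be sorted. 130 mm long, 53 wide, 64 high, about 0.18 kg, standing on its sole. Its cone (heel half) has flat upright sides 36 mm apart, up to 45 mm above the sole and from 32 mm behind to 12 mm ahead of this point: grip there. Point: on the mid-plane, 36 mm above the sole, 38 mm from the heel end, 92 mm from the toe end. x: to the toe, z: up.
- blue_last (a point): Blue plastic child's shoe last (a left foot), loose, to be sorted. 130 mm long, 53 wide, 64 high, about 0.18 kg, standing on its sole. Its cone (heel half) has flat upright sides 36 mm apart, up to 45 mm above the sole and from 32 mm behind to 12 mm ahead of this point: grip there. Point: on the mid-plane, 36 mm above the sole, 38 mm from the heel end, 92 mm from the toe end. x: to the toe, z: up.
- green_mate (a point): Green plastic child's shoe last (a left foot), loose, already in the green tray's +y bay; stays there. 130 mm long, 53 wide, 64 high, about 0.18 kg, standing on its sole. Its cone (heel half) has flat upright sides 36 mm apart, up to 45 mm above the sole and from 32 mm behind to 12 mm ahead of this point: grip there. Point: on the mid-plane, 36 mm above the sole, 38 mm from the heel end, 92 mm from the toe end. x: to the toe, z: up.
- blue_mate (a point): Blue plastic child's shoe last (a right foot), loose, already in the blue tray's -y bay; stays there. 130 mm long, 53 wide, 64 high, about 0.18 kg, standing on its sole. Its cone (heel half) has flat upright sides 36 mm apart, up to 45 mm above the sole and from 32 mm behind to 12 mm ahead of this point: grip there. Point: on the mid-plane, 36 mm above the sole, 38 mm from the heel end, 92 mm from the toe end. x: to the toe, z: up.
- green_tray: Plywood pair tray, fixed: 168 (x) by 174 mm board, 8 mm thick, with battens 10 mm high, 6 wide, round it and along its middle; the one at +x is 12 wide, painted green. Two bays, 150 by 78 mm inside; the +y one holds the green mate, the -y one is empty. A last central in a bay, toe to the painted strip, has its point at x -30, y +42 or -42, z +44 mm. Origin: centre of the board's underside; x: to the strip, y: to its left, z: up.
- yellow_tray: Plywood pair tray, fixed: 168 (x) by 174 mm board, 8 mm thick, with battens 10 mm high, 6 wide, round it and along its middle; the one at +x is 12 wide, painted yellow. Two bays, 150 by 78 mm inside; both are empty. A last central in a bay, toe to the painted strip, has its point at x -30, y +42 or -42, z +44 mm. Origin: centre of the board's underside; x: to the strip, y: to its left, z: up.
- blue_tray: Plywood pair tray, fixed: 168 (x) by 174 mm board, 8 mm thick, with battens 10 mm high, 6 wide, round it and along its middle; the one at +x is 12 wide, painted blue. Two bays, 150 by 78 mm inside; the -y one holds the blue mate, the +y one is empty. A last central in a bay, toe to the painted strip, has its point at x -30, y +42 or -42, z +44 mm. Origin: centre of the board's underside; x: to the strip, y: to its left, z: up.
There are look-alikes about, which are no part of the job. Leave any black look-alike of the blue_tray alone.

How it is judged:
By the outcome, as a careful person would: the job done as asked, in the order asked, and still so for the second after the job is handed in, with the robot touching nothing.
It also fails if it takes over 99 s, if anything falls off the work surface, if the arm or the gripper's body presses on something with over 40 N, if the wrist force passes 120 N, or if a joint passes its speed limit or range.

## Working session

There is one attempt and no reset: what is moved stays moved. The work goes in short steps, Python scripts to look and compute and a tool call to move; the robot and the scene stay as the last step left them, time stands still between calls to the robot, and variables do not carry over. Pictures are saved under pics/ and viewed, at most 14 in all, crops included, and the job is handed in when it is done.

Besides the shell and the picture viewer there is one more tool, called after "Emit:" as name(argument=value, ...) on one line, values as JSON. move_arm: Moves the arm, as the interface text tells. Its arguments: {"type":"object","properties":{"increments":{"type":"array"}},"required":["increments"]}

```bash
mkdir -p pics; ls; cat > h.py <<'E'
from rig import *
import numpy as np, cv2
def ray(c,px):
    p=cv2.undistortPoints(np.array([[px]],float),np.array(c["mtx"]),np.array(c["distortion"]))[0,0]
    return np.array(c["rotation"])@np.array([p[0],p[1],1.0])
def at_z(c,px,z):
    d=ray(c,px);e=np.array(c["eye"]);return e+d*(z-e[2])/d[2]
def save(c,n): cv2.imwrite(f"pics/{n}.png",cv2.cvtColor(np.array(c["img"]),cv2.COLOR_RGB2BGR))
E
python3 - <<'E'
from h import *
s=read_state();print({k:s[k] for k in s})
for n in("top","scene"):
    c=capture(n);save(c,n+"0");print(n,np.round(c["eye"],3),np.round(c["rotation"],3).tolist(),np.round(c["mtx"],1).tolist())
    if n=="top":
        for l,z in(("green_last",.036),("yellow_last_1",.036),("blue_last",.036),("green_tray",0),("yellow_tray",0),("blue_tray",0)):
            for d in pinpoint(c,l):
                px=np.array(d["xy"])*[640,480];print(l,round(d["confidence"],2),px.round(),at_z(c,px,z).round(3))
E
```

```text
pics
{'time_s': 0.0, 'joint_positions': array([ 5.92167771e+01,  3.02777099e+01,  8.21584487e+01, -6.24891010e-04,
        6.76880463e+01, -1.02275459e+01]), 'qvel': array([ 0.0245497 , -0.00291307,  0.09069352,  0.01813222, -0.03645702,
        0.04326038]), 'tau': array([ 3.33299913e-04, -4.40041924e+01, -1.76590794e+01,  6.34123106e-02,
        5.82697929e-02, -1.81341043e-04]), 'position': array([0.21903807, 0.58456378, 0.22157365]), 'tcp_rot': array([[-9.36332685e-01,  3.51112362e-01, -1.10078481e-03],
       [ 3.51113887e-01,  9.36330898e-01, -1.86752845e-03],
       [ 3.74986505e-04, -2.13512876e-03, -9.99997650e-01]]), 'force': array([-0.54179124,  0.07228001, -0.83712089]), 'moment': array([0.02233136, 0.01015486, 0.00562942]), 'grasp_force': 0.0, 'opening': 1.0001456585934165}
top [0.25  0.005 1.26 ] [[0.023, -0.989, 0.146], [-1.0, -0.022, 0.006], [-0.002, -0.146, -0.989]] [[618.5, 0.0, 326.9], [0.0, 618.5, 238.6], [0.0, 0.0, 1.0]]
green_last 0.67 [476. 153.] [ 0.617 -0.293  0.036]
yellow_last_1 0.72 [201. 136.] [0.639 0.279 0.036]
yellow_last_1 0.55 [287. 139.] [0.636 0.099 0.036]
blue_last 0.94 [382. 139.] [ 0.64  -0.098  0.036]
green_tray 0.97 [456. 234.] [ 0.452 -0.256  0.   ]
yellow_tray 0.97 [217. 227.] [0.455 0.242 0.   ]
yellow_tray 0.4 [339. 232.] [ 0.45  -0.013  0.   ]
blue_tray 0.77 [341. 233.] [ 0.448 -0.018  0.   ]
blue_tray 0.6 [184. 348.] [0.204 0.298 0.   ]
scene [1.063 0.624 0.91 ] [[-0.716, 0.49, -0.497], [0.698, 0.511, -0.502], [0.008, -0.707, -0.708]] [[530.0, 0.0, 328.4], [0.0, 530.0, 236.3], [0.0, 0.0, 1.0]]
```

View pics/top0.png

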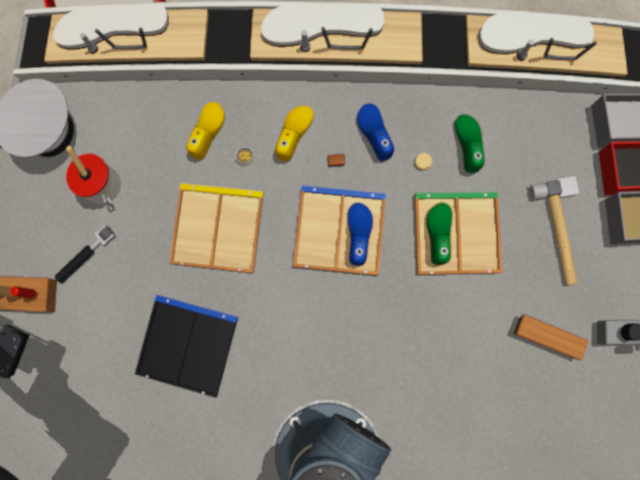

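View pics/scene0.png

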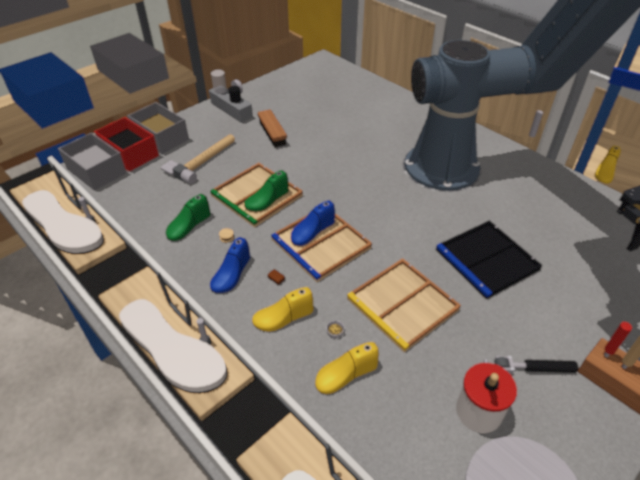

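The top view shows the lasts with toes pointing +x: yellow at (205,130) and (294,132), blue at (376,131) and green at (470,142). The real trays are at (217,229) yellow, (340,231) blue and (458,234) green, with their strips at +x. The black tray at (187,346) is the decoy. Next I'll measure the angles.

```bash
cat > seg.py <<'E'
from h import *
def masks(c):
    hsv=cv2.cvtColor(np.ascontiguousarray(c["img"]),cv2.COLOR_RGB2HSV)
    return {"y":cv2.inRange(hsv,(22,150,90),(32,255,255)),"b":cv2.inRange(hsv,(108,130,40),(125,255,255)),"g":cv2.inRange(hsv,(55,120,30),(85,255,255))}
E
python3 - <<'E'
from seg import *
try: print(grip_point_offset)
except Exception as e: print(e)
c=capture("top")
for k,m in masks(c).items():
    n,lab,st,_=cv2.connectedComponentsWithStats(m)
    for i in range(1,n):
        if st[i,4]<150: continue
        v,u=np.where(lab==i)
        strip = st[i,2]>60
        P=np.array([at_z(c,(a,b),.018 if strip else .035)[:2] for a,b in zip(u,v)])
        w,V=np.linalg.eigh(np.cov(P.T)); 
        ax=V[:,1]
        r=cv2.minAreaRect((P*1000).astype(np.float32))
        print(k,"strip" if strip else "last",st[i].tolist(),P.mean(0).round(3),"pca",round(np.degrees(np.arctan2(ax[1],ax[0]))%180,1),np.round(r,1) if 0 else [np.round(r[0]),np.round(r[1]),round(r[2],1)])
for l,z in(("green_mate",.044),("blue_mate",.044)):
    for d in pinpoint(c,l): px=np.array(d["xy"])*[640,480];print(l,round(d["confidence"],2),at_z(c,px,z).round(3))
E
```

```text
0.0187
y last [186, 102, 38, 58, 1186] [0.655 0.27 ] pca 160.6 [array([653., 269.]), array([ 53., 127.]), 70.1]
y last [275, 106, 38, 56, 1098] [0.655 0.086] pca 156.9 [array([653.,  90.]), array([ 51., 127.]), 62.5]
y strip [180, 184, 83, 14, 499] [0.529 0.233] pca 85.1 [array([529., 233.]), array([174.,  13.]), 85.2]
b last [357, 104, 37, 57, 1082] [ 0.66  -0.082] pca 22.4 [array([656., -81.]), array([125.,  50.]), 21.5]
b strip [315, 188, 70, 11, 320] [ 0.529 -0.031] pca 85.6 [array([529., -33.]), array([142.,  10.]), 85.6]
b last [348, 203, 24, 62, 1030] [ 0.448 -0.053] pca 178.8 [array([443., -54.]), array([124.,  46.]), 1.0]
b strip [156, 296, 81, 27, 503] [0.283 0.273] pca 76.8 [array([283., 274.]), array([173.,  13.]), 76.9]
g last [455, 115, 29, 58, 1072] [ 0.641 -0.281] pca 8.6 [array([ 640., -283.]), array([124.,  50.]), 11.7]
g last [430, 193, 54, 5, 238] [ 0.526 -0.251] pca 92.7 [array([ 526., -251.]), array([  8., 110.]), 1.7]
g last [427, 204, 25, 60, 1089] [ 0.451 -0.215] pca 179.0 [array([ 447., -213.]), array([ 49., 122.]), 86.9]
green_mate 0.92 [ 0.424 -0.215  0.044]
blue_mate 0.76 [ 0.414 -0.048  0.044]
```

Emit:
move_arm(increments=[[[-0.83,-0.23,0],[0,0,0],0.2],[[-0.83,-0.23,0],[0,0,0],0.2],[[-0.83,-0.23,0],[0,0,0],0.2],[[-0.83,-0.23,0],[0,0,0],0.2],[[-0.83,-0.23,0],[0,0,0],0.2],[[-0.83,-0.23,0],[0,0,0],0.2],[[-0.83,-0.23,0],[0,0,0],0.2],[[-0.83,-0.23,0],[0,0,0],0.2],[[-0.83,-0.23,0],[0,0,0],0.2],[[-0.83,-0.23,0],[0,0,0],0.2],[[-0.83,-0.23,0],[0,0,0],0.2],[[-0.83,-0.23,0],[0,0,0],0.2],[[-0.83,-0.23,0],[0,0,0],0.2],[[-0.83,-0.23,0],[0,0,0],0.2],[[-0.83,-0.23,0],[0,0,0],0.2],[[-0.83,-0.23,0],[0,0,0],0.2],[[-0.83,-0.23,0],[0,0,0],0.2],[[-0.83,-0.23,0],[0,0,0],0.2],[[-0.83,-0.23,0],[0,0,0],0.2],[[-0.83,-0.23,0],[0,0,0],0.2]])

```text
time_s: 2.22
position: [0.6382, 0.2802, 0.2225]
tcp_rot: [[-0.936, 0.351, -0.0], [0.351, 0.936, 0.0], [0.0, -0.0, -1.0]]
force: [0.6, 0.1, -0.5]
opening: 0.801
grasp_force: 0.0
```

```bash
cat > look.py <<'E'
import sys
from seg import *
# look.py label name col : wrist picture, point(s) and contour of nearby lasts
def look(label,name,z=.036):
    s=read_state();R=s["tcp_rot"];print("t",round(s["time_s"],2),"tcp",s["position"].round(4),"dir",round(np.degrees(np.arctan2(-R[1,0],-R[0,0])),1))
    c=capture("wrist")
    if name: save(c,name)
    for d in pinpoint(c,label):
        px=np.array(d["xy"])*[640,480];p=at_z(c,px,z);print(label,round(d["confidence"],2),px.round(),p.round(4),"tool units",(R.T@(p-s["position"])/.03)[:2].round(2))
    return c
if __name__=="__main__": look(sys.argv[1],sys.argv[2] if len(sys.argv)>2 else None, float(sys.argv[3]) if len(sys.argv)>3 else .036)
E
python3 look.py yellow_last_1 w1
```

```text
t 2.22 tcp [0.6382 0.2802 0.2225] dir -20.6
yellow_last_1 0.92 [122. 276.] [0.6313 0.0958 0.036 ] tool units [-1.94 -5.83]
yellow_last_1 0.67 [319. 213.] [0.6386 0.2822 0.036 ] tool units [0.01 0.07]
```

View pics/w1.png

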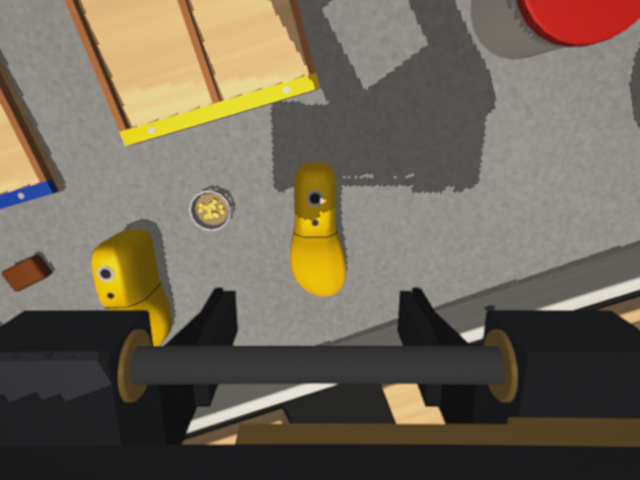

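Emit:
move_arm(increments=[[[0.2,0.05,1],[0,0,0],0.2],[[0,0,1],[0,0,0],0.2],[[0,0,1],[0,0,0],0.2],[[0,0,1],[0,0,0],0.2],[[0,0,1],[0,0,0],0.2],[[0,0,1],[0,0,0],0.2],[[0,0,0.5],[0,0,0],0.2],[[0,0,0.33],[0,0,0],0.2],[[0,0,0],[0,0,0],0.2],[[0,0,0],[0,0,0],1],[[0,0,0],[0,0,0],1],[[0,0,0],[0,0,0],1],[[0,0,0],[0,0,0],1],[[0,0,0],[0,0,0],1],[[0,0,0],[0,0,0],1]])

```text
time_s: 3.57
position: [0.6324, 0.2844, 0.0185]
tcp_rot: [[-0.936, 0.351, 0.001], [0.351, 0.936, -0.0], [-0.001, -0.0, -1.0]]
force: [-1.0, -0.8, 0.8]
opening: 0.431
grasp_force: 0.5
```

```bash
python3 - <<'E'
from seg import *
c=capture("top")
# tray pose: strip centre+angle -> origin 78 mm behind (strip centre at x=+78)
m=masks(c)
# include wood border: segment wood colour hull together with the strip
hsv=cv2.cvtColor(np.ascontiguousarray(c["img"]),cv2.COLOR_RGB2HSV)
for l in("green_tray","yellow_tray","blue_tray"):
    for d in pinpoint(c,l)[:1]: px=np.array(d["xy"])*[640,480];print(l,round(d["confidence"],2),at_z(c,px,0).round(4))
# strip end pixels
for n,k in(("green","g"),("yellow","y"),("blue","b")):
    lab=cv2.connectedComponentsWithStats(m[k]); 
    pts=[]
    for i in range(1,lab[0]):
        x,y,w,h,a=lab[2][i]
        if 180<y<200 and h<16 and a>5: v,u=np.where(lab[1]==i);pts+=[at_z(c,(p,q),.018)[:2] for p,q in zip(u,v)]
    r=cv2.minAreaRect((np.array(pts)*1000).astype(np.float32));print(n,np.round(r[0]),np.round(r[1]),round(r[2],1))
E
```

```text
green_tray 0.78 [ 0.4547 -0.2599  0.    ]
yellow_tray 0.7 [0.4515 0.2324 0.    ]
blue_tray 0.7 [ 0.4436 -0.0136  0.    ]
green [ 530. -253.] [  9. 171.] 1.7
yellow [528. 226.] [160.  13.] 85.1
blue [530. -19.] [170.  10.] 85.6
```

Emit:
move_arm(increments=[[[0,0,0],[0,0,0],1],[[0,0,0],[0,0,0],1],[[0,0,-0.5],[0,0,0],1],[[0,0,-1],[0,0,-0.033],1],[[0,0,-1],[0,0,-0.033],1],[[0,0,-0.5],[0,0,-0.033],1],[[0,0,0],[0,0,-0.032],1],[[0.5,-0.05,0],[0,0,0],1],[[0.75,-0.06,0],[0,0,0],1],[[0.75,-0.06,0],[0,0,0],1],[[0.75,-0.06,0],[0,0,0],1],[[0.75,-0.06,0],[0,0,0],1],[[0.75,-0.06,0],[0,0,0],1],[[0.75,-0.06,0],[0,0,0],1],[[0.75,-0.06,0],[0,0,0],1],[[0.75,-0.06,0],[0,0,0],1],[[0.55,-0.06,0],[0,0,0],1],[[0,0,0],[0,0,0],1]])

```text
time_s: 5.27
position: [0.4148, 0.2843, 0.1077]
tcp_rot: [[-0.997, 0.083, -0.006], [0.083, 0.997, -0.002], [0.006, -0.002, -1.0]]
force: [-0.3, -0.9, -0.3]
opening: 0.412
grasp_force: 29.7
```

```bash
python3 look.py yellow_tray w2 0
```

```text
t 5.27 tcp [0.4148 0.2843 0.1077] dir -4.8
yellow_tray 0.8 [255. 295.] [0.4512 0.2378 0.    ] tool units [-1.36 -1.44]
```

View pics/w2.png

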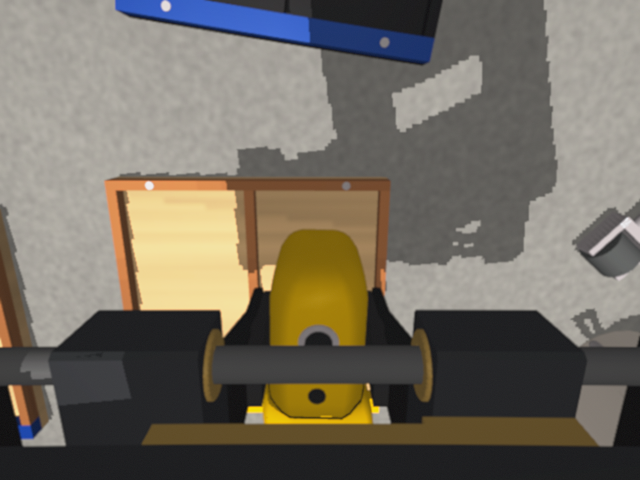

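Emit:
move_arm(increments=[[[-0.16,0,0.5],[0,0,0],1],[[0,0,0.9],[0,0,0],1],[[0,0,0.7],[0,0,0],1],[[0,0,0.4],[0,0,0],1],[[0,0,0.2],[0,0,0],1],[[0,0,0],[0,0,0],1],[[0,0,0],[0,0,0],0.3],[[0,0,0],[0,0,0],0.3],[[0,0,0],[0,0,0],0.3],[[0,0,-0.5],[0,0,0],0.3],[[0,0,-1],[0,0,0],0.3],[[0,0,-1],[0,0,0],0.3],[[0,0,-1],[0,0,0],0.3],[[0,0,-1],[0,0,0],0.2],[[0,0,-1],[0,0,0],0.2],[[0,0,-1],[0,0,0],0.2]])

```text
time_s: 6.7
position: [0.4246, 0.2844, 0.2238]
tcp_rot: [[-0.996, 0.084, 0.001], [0.084, 0.996, 0.0], [-0.001, 0.001, -1.0]]
force: [0.5, -0.2, -1.2]
opening: 0.782
grasp_force: 0.0
```

```bash
python3 look.py yellow_last_1 w3 .044
```

```text
t 6.7 tcp [0.4246 0.2844 0.2238] dir -4.8
yellow_last_1 0.66 [320. 222.] [0.4311 0.2872 0.044 ] tool units [-0.2   0.11]
```

View pics/w3.png

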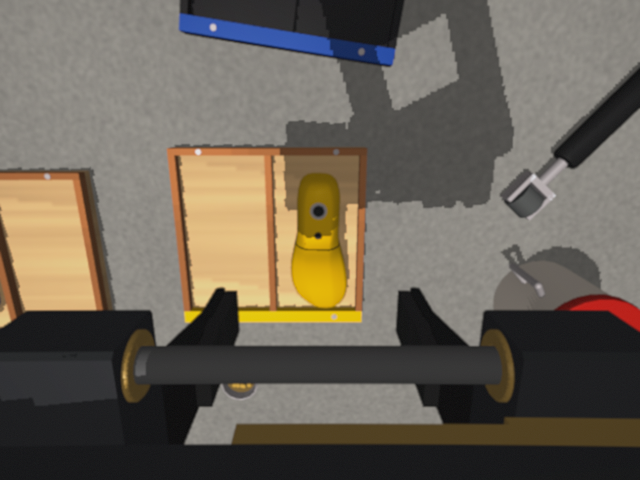

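Emit:
move_arm(increments=[[[-0.7,-0.55,0],[0,0,0],0.2],[[-0.75,-0.565,0],[0,0,0],0.2],[[-0.75,-0.565,0],[0,0,0],0.2],[[-0.75,-0.565,0],[0,0,0],0.2],[[-0.75,-0.565,0],[0,0,0],0.2],[[-0.75,-0.565,0],[0,0,0],0.2],[[-0.75,-0.565,0],[0,0,0],0.2],[[-0.75,-0.565,0],[0,0,0],0.2],[[-0.75,-0.565,0],[0,0,0],0.2],[[-0.75,-0.565,0],[0,0,0],0.2],[[0,0,0],[0,0,0.055],0.2],[[0,0,0],[0,0,0.055],0.2],[[0,0,0],[0,0,0.05],0.2],[[0,0,0],[0,0,0],0.2],[[0,0,0],[0,0,0],0.2]])

```text
time_s: 8.05
position: [0.6328, 0.097, 0.2209]
tcp_rot: [[-0.914, 0.405, -0.001], [0.405, 0.914, -0.0], [0.001, -0.0, -1.0]]
force: [1.1, -0.4, -0.6]
opening: 0.799
grasp_force: 0.0
```

```bash
python3 look.py yellow_last_1 w4
```

```text
t 8.05 tcp [0.6328 0.097  0.2209] dir -23.9
yellow_last_1 0.81 [316. 215.] [0.6331 0.0966 0.036 ] tool units [-0.02 -0.01]
```

View pics/w4.png

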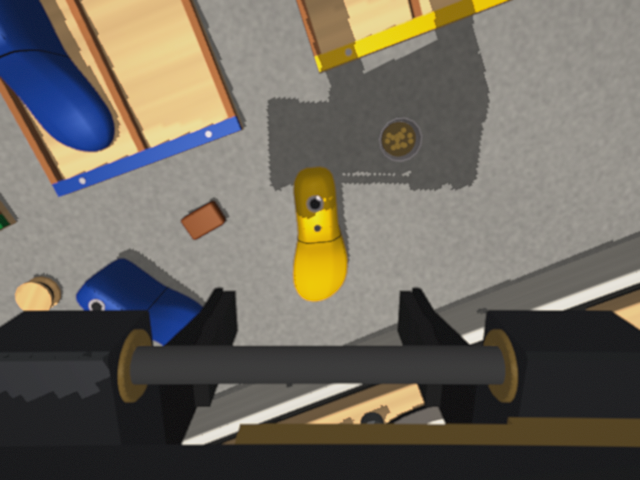

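Emit:
move_arm(increments=[[[0.1,0,1],[0,0,-0.025],0.2],[[0,0,1],[0,0,0],0.2],[[0,0,1],[0,0,0],0.2],[[0,0,1],[0,0,0],0.2],[[0,0,1],[0,0,0],0.2],[[0,0,1],[0,0,0],0.2],[[0,0,0.5],[0,0,0],0.2],[[0,0,0.25],[0,0,0],0.2],[[0,0,0],[0,0,0],0.2],[[0,0,0],[0,0,0],1],[[0,0,0],[0,0,0],1],[[0,0,0],[0,0,0],1],[[0,0,0],[0,0,0],1],[[0,0,0],[0,0,0],1],[[0,0,0],[0,0,0],1],[[0,0,0],[0,0,0],1],[[0,0,0],[0,0,0],1],[[0,0,0],[0,0,0],1]])

```text
time_s: 9.65
position: [0.6306, 0.0982, 0.0198]
tcp_rot: [[-0.933, 0.359, 0.0], [0.359, 0.933, -0.0], [-0.001, 0.0, -1.0]]
force: [-0.9, -0.4, 5.8]
opening: 0.411
grasp_force: 29.8
```

Emit:
move_arm(increments=[[[0,0,-0.5],[0,0,0],1],[[0,0,-1],[0,0,-0.034],1],[[0,0,-1],[0,0,-0.034],1],[[0,0,-0.5],[0,0,-0.033],1],[[0,0,0],[0,0,-0.033],1],[[0.5,0.2,0],[0,0,0],1],[[0.75,0.29,0],[0,0,0],1],[[0.75,0.29,0],[0,0,0],1],[[0.75,0.29,0],[0,0,0],1],[[0.75,0.29,0],[0,0,0],1],[[0.75,0.29,0],[0,0,0],1],[[0.75,0.29,0],[0,0,0],1],[[0.75,0.29,0],[0,0,0],1],[[0.75,0.29,0],[0,0,0],1],[[0.75,0.29,0],[0,0,0],1],[[0.17,0,0],[0,0,0],1],[[0,0,0],[0,0,0],1],[[0,0,0],[0,0,0],1]])

```text
time_s: 11.15
position: [0.4168, 0.2017, 0.1091]
tcp_rot: [[-0.996, 0.086, 0.001], [0.086, 0.996, 0.0], [-0.001, 0.0, -1.0]]
force: [-0.0, 0.1, -1.9]
opening: 0.412
grasp_force: 29.8
```

```bash
python3 look.py yellow_tray w5 0
```

```text
t 11.15 tcp [0.4168 0.2017 0.1091] dir -4.9
```

View pics/w5.png

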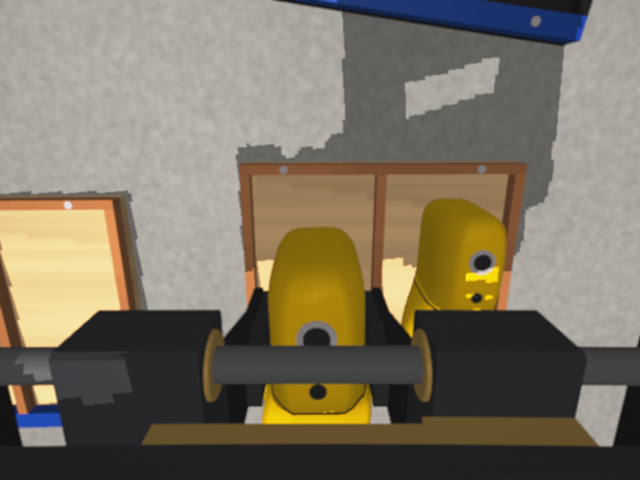

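Emit:
move_arm(increments=[[[0.04,0,0.5],[0,0,0],1],[[0,0,0.9],[0,0,0],1],[[0,0,0.7],[0,0,0],1],[[0,0,0.4],[0,0,0],1],[[0,0,0.17],[0,0,0],1],[[0,0,0],[0,0,0],1],[[0,0,0],[0,0,0],1],[[0,0,0],[0,0,0],0.3],[[0,0,0],[0,0,0],0.3],[[0,0,0],[0,0,0],0.3],[[0,0,-0.5],[0,0,0],0.3],[[0,0,-1],[0,0,0],0.3],[[0,0,-1],[0,0,0],0.3],[[0,0,-1],[0,0,0],0.3],[[0,0,-1],[0,0,0],0.2],[[0,0,-1],[0,0,0],0.2],[[0,0,-1],[0,0,0],0.2],[[0,0,0],[0,0,0],0.2]])

```text
time_s: 12.75
position: [0.4183, 0.2026, 0.2299]
tcp_rot: [[-0.996, 0.086, 0.013], [0.086, 0.996, 0.003], [-0.013, 0.004, -1.0]]
force: [0.4, 0.7, 0.2]
opening: 0.799
grasp_force: 0.0
```

```bash
python3 look.py yellow_last_1 w6 .044; python3 look.py blue_last
```

```text
t 12.75 tcp [0.4183 0.2026 0.2299] dir -4.9
yellow_last_1 0.69 [315. 214.] [0.4215 0.2015 0.044 ] tool units [-0.03 -0.05]
yellow_last_1 0.64 [415. 219.] [0.4333 0.2872 0.044 ] tool units [-0.18  2.83]
yellow_last_1 0.35 [353. 230.] [0.4385 0.2338 0.044 ] tool units [-0.5   1.07]
t 12.85 tcp [0.4154 0.2019 0.2256] dir -4.9
```

View pics/w6.png

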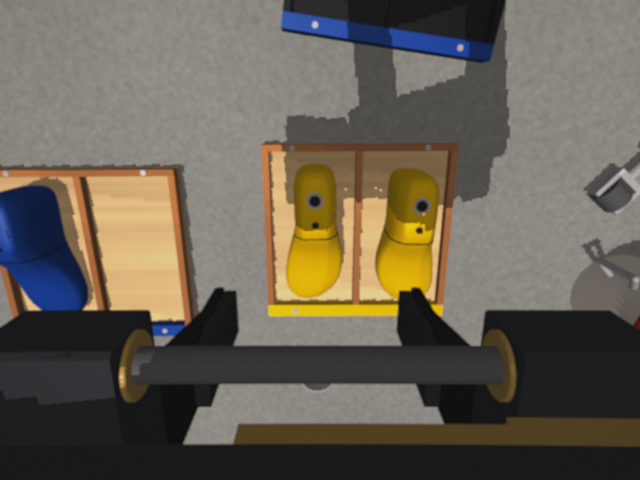

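Emit:
move_arm(increments=[[[-0.585,-0.667,0.01],[0,0,0],0.2],[[-0.585,-0.667,0.01],[0,0,0],0.2],[[-0.585,-0.667,0],[0,0,0],0.2],[[-0.585,-0.667,0],[0,0,0],0.2],[[-0.585,-0.667,0],[0,0,0],0.2],[[-0.585,-0.667,0],[0,0,0],0.2],[[-0.585,-0.667,0],[0,0,0],0.2],[[-0.585,-0.667,0],[0,0,0],0.2],[[-0.585,-0.667,0],[0,0,0],0.2],[[-0.585,-0.667,0],[0,0,0],0.2],[[-0.585,-0.667,0],[0,0,0],0.2],[[-0.585,-0.667,0],[0,0,0],0.2],[[-0.585,-0.667,0],[0,0,0],0.2],[[-0.585,-0.667,0],[0,0,0],0.2],[[0,0,0],[0,0,-0.05],0.2],[[0,0,0],[0,0,-0.05],0.2],[[0,0,0],[0,0,-0.05],0.2],[[0,0,0],[0,0,-0.05],0.2],[[0,0,0],[0,0,-0.05],0.2],[[0,0,0],[0,0,0],0.2]])

```text
time_s: 14.62
position: [0.6342, -0.0984, 0.2208]
tcp_rot: [[-0.905, -0.425, -0.004], [-0.425, 0.905, 0.001], [0.003, 0.003, -1.0]]
force: [0.0, 0.1, -0.3]
opening: 0.8
grasp_force: 0.0
```

```bash
python3 look.py blue_last w7
```

```text
t 14.62 tcp [ 0.6342 -0.0984  0.2208] dir 25.1
blue_last 0.9 [318. 220.] [ 0.638  -0.0944  0.036 ] tool units [-0.19  0.05]
```

View pics/w7.png

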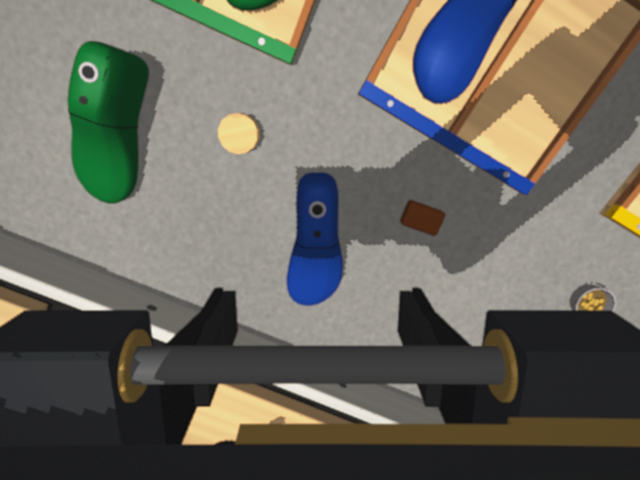

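Emit:
move_arm(increments=[[[-0.09,0.05,1],[0,0,0],0.2],[[0,0,1],[0,0,0],0.2],[[0,0,1],[0,0,0],0.2],[[0,0,1],[0,0,0],0.2],[[0,0,1],[0,0,0],0.2],[[0,0,1],[0,0,0],0.2],[[0,0,0.5],[0,0,0],0.2],[[0,0,0.23],[0,0,0],0.2],[[0,0,0],[0,0,0],0.2],[[0,0,0],[0,0,0],1],[[0,0,0],[0,0,0],1],[[0,0,0],[0,0,0],1],[[0,0,0],[0,0,0],1],[[0,0,0],[0,0,0],1],[[0,0,0],[0,0,0],1],[[0,0,0],[0,0,0],1],[[0,0,0],[0,0,0],1],[[0,0,0],[0,0,0],1]])

```text
time_s: 16.22
position: [0.6375, -0.0962, 0.0223]
tcp_rot: [[-0.906, -0.423, 0.001], [-0.423, 0.906, -0.0], [-0.001, -0.001, -1.0]]
force: [-0.9, 0.4, 5.2]
opening: 0.413
grasp_force: 30.0
```

Emit:
move_arm(increments=[[[0,0,-0.5],[0,0,0],1],[[0,0,-1],[0,0,0.046],1],[[0,0,-1],[0,0,0.05],1],[[0,0,-0.5],[0,0,0.05],1],[[0,0,0],[0,0,0.05],1],[[0,0,0],[0,0,0.05],1],[[0.5,0.25,0],[0,0,0],1],[[0.75,0.36,0],[0,0,0],1],[[0.75,0.36,0],[0,0,0],1],[[0.75,0.36,0],[0,0,0],1],[[0.75,0.36,0],[0,0,0],1],[[0.75,0.36,0],[0,0,0],1],[[0.75,0.36,0],[0,0,0],1],[[0.75,0.36,0],[0,0,0],1],[[0.75,0.36,0],[0,0,0],1],[[0.75,0.36,0],[0,0,0],1],[[0.22,0.14,0],[0,0,0],1],[[0,0,0],[0,0,0],1],[[0,0,0],[0,0,0],1]])

```text
time_s: 17.8
position: [0.4238, 0.0296, 0.1117]
tcp_rot: [[-0.997, 0.077, 0.003], [0.077, 0.997, -0.001], [-0.003, -0.0, -1.0]]
force: [0.2, 0.1, -1.8]
opening: 0.41
grasp_force: 30.0
```

```bash
python3 look.py blue_tray w8 0; python3 look.py blue_mate "" .044
```

```text
t 17.8 tcp [0.4238 0.0296 0.1117] dir -4.4
blue_tray 0.59 [257. 282.] [ 0.4532 -0.0154  0.    ] tool units [-1.08 -1.42]
t 17.9 tcp [0.4249 0.029  0.1117] dir -4.5
blue_mate 0.75 [174. 259.] [ 0.4186 -0.0539  0.044 ] tool units [ 0.   -2.77]
```

View pics/w8.png

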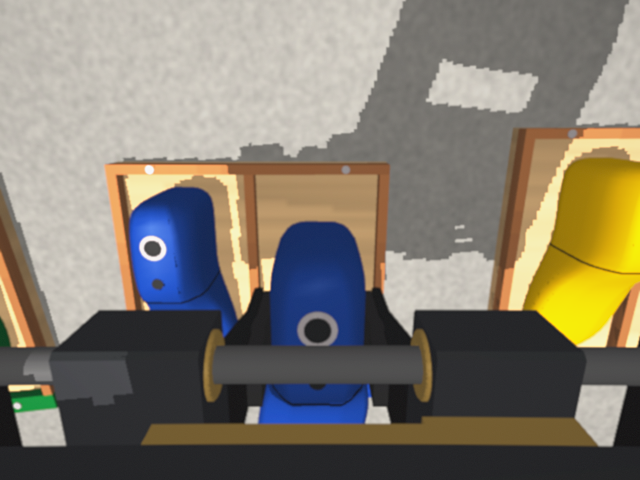

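Emit:
move_arm(increments=[[[0.05,0,0.5],[0,0,0],1],[[0,0,0.9],[0,0,0],1],[[0,0,0.7],[0,0,0],1],[[0,0,0.4],[0,0,0],1],[[0,0,0.17],[0,0,0],1],[[0,0,0],[0,0,0],1],[[0,0,0],[0,0,0],1],[[0,0,0],[0,0,0],0.3],[[0,0,0],[0,0,0],0.3],[[0,0,0],[0,0,0],0.3],[[0,0,-0.5],[0,0,0],0.3],[[0,0,-1],[0,0,0],0.3],[[0,0,-1],[0,0,0],0.3],[[0,0,-1],[0,0,0],0.3],[[0,0,-1],[0,0,0],0.2],[[0,0,-1],[0,0,0],0.2],[[0,0,-1],[0,0,0],0.2],[[0,0,0],[0,0,0],0.2],[[0,0,0],[0,0,0],0.2]])

```text
time_s: 19.58
position: [0.4217, 0.0299, 0.2284]
tcp_rot: [[-0.997, 0.078, 0.005], [0.078, 0.997, -0.001], [-0.006, -0.001, -1.0]]
force: [0.8, 0.4, 0.4]
opening: 0.8
grasp_force: 0.0
```

```bash
python3 look.py blue_last w9 .044
```

```text
t 19.58 tcp [0.4217 0.0299 0.2284] dir -4.5
blue_last 0.56 [318. 213.] [0.4223 0.031  0.044 ] tool units [0.02 0.04]
```

View pics/w9.png

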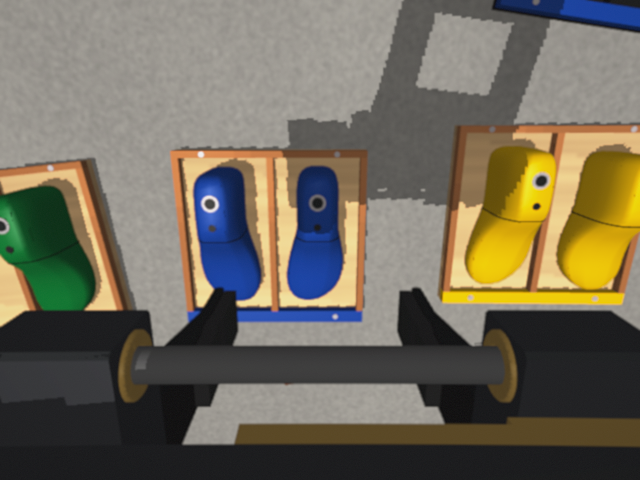

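Emit:
move_arm(increments=[[[-0.564,-0.786,0],[0,0,0],0.2],[[-0.564,-0.786,0],[0,0,0],0.2],[[-0.564,-0.786,0],[0,0,0],0.2],[[-0.564,-0.786,0],[0,0,0],0.2],[[-0.564,-0.786,0],[0,0,0],0.2],[[-0.564,-0.786,0],[0,0,0],0.2],[[-0.564,-0.786,0],[0,0,0],0.2],[[-0.564,-0.786,0],[0,0,0],0.2],[[-0.564,-0.786,0],[0,0,0],0.2],[[-0.564,-0.786,0],[0,0,0],0.2],[[-0.564,-0.786,0],[0,0,0],0.2],[[-0.564,-0.786,0],[0,0,0],0.2],[[-0.564,-0.786,0],[0,0,0],0.2],[[0,0,0],[0,0,-0.044],0.2],[[0,0,0],[0,0,-0.044],0.2],[[0,0,0],[0,0,0],0.2],[[0,0,0],[0,0,0],0.2]])

```text
time_s: 21.1
position: [0.6151, -0.2922, 0.2239]
tcp_rot: [[-0.995, -0.103, -0.004], [-0.103, 0.995, 0.003], [0.003, 0.003, -1.0]]
force: [-0.1, 0.0, 0.7]
opening: 0.799
grasp_force: 0.0
```

```bash
python3 look.py green_last w10;
```

```text
t 21.1 tcp [ 0.6151 -0.2922  0.2239] dir 5.9
green_last 0.9 [317. 215.] [ 0.6163 -0.2913  0.036 ] tool units [-0.06  0.01]
```

View pics/w10.png

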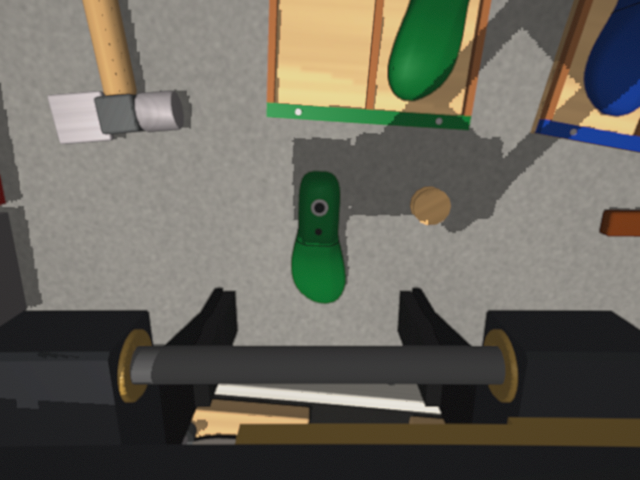

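Emit:
move_arm(increments=[[[0.05,0,1],[0,0,0],0.2],[[0,0,1],[0,0,0],0.2],[[0,0,1],[0,0,0],0.2],[[0,0,1],[0,0,0],0.2],[[0,0,1],[0,0,0],0.2],[[0,0,1],[0,0,0],0.2],[[0,0,0.5],[0,0,0],0.2],[[0,0,0.28],[0,0,0],0.2],[[0,0,0],[0,0,0],0.2],[[0,0,0],[0,0,0],1],[[0,0,0],[0,0,0],1],[[0,0,0],[0,0,0],1],[[0,0,0],[0,0,0],1],[[0,0,0],[0,0,0],1],[[0,0,0],[0,0,0],1],[[0,0,0],[0,0,0],1],[[0,0,0],[0,0,0],1],[[0,0,0],[0,0,0],1]])

```text
time_s: 22.7
position: [0.6147, -0.2929, 0.0238]
tcp_rot: [[-0.994, -0.106, 0.0], [-0.106, 0.994, -0.0], [-0.0, -0.0, -1.0]]
force: [-0.7, 1.8, 6.2]
opening: 0.411
grasp_force: 29.9
```

Emit:
move_arm(increments=[[[0,0,-0.5],[0,0,0],1],[[0,0,-1],[0,0,0.018],1],[[0,0,-1],[0,0,0.017],1],[[0,0,-0.5],[0,0,0],1],[[0,0,0],[0,0,0],1],[[0.5,0,0],[0,0,0],1],[[0.75,0,0],[0,0,0],1],[[0.75,0,0],[0,0,0],1],[[0.75,0,0],[0,0,0],1],[[0.75,0,0],[0,0,0],1],[[0.75,0,0],[0,0,0],1],[[0.75,0,0],[0,0,0],1],[[0.75,0,0],[0,0,0],1],[[0.5,0,0],[0,0,0],1],[[0.19,0,0],[0,0,0],1],[[0,0,0],[0,0,0],1],[[0,0,0],[0,0,0],1]])

```text
time_s: 24.12
position: [0.4219, -0.2996, 0.1128]
tcp_rot: [[-0.999, -0.032, 0.0], [-0.032, 0.999, -0.0], [-0.0, -0.0, -1.0]]
force: [0.2, 0.2, -2.5]
opening: 0.414
grasp_force: 29.9
```

```bash
python3 look.py green_tray w11 0; python3 look.py green_mate "" .044
```

```text
t 24.12 tcp [ 0.4219 -0.2996  0.1128] dir 1.8
green_tray 0.8 [374. 281.] [ 0.4533 -0.2572  0.    ] tool units [-1.09  1.38]
t 24.22 tcp [ 0.4226 -0.2997  0.113 ] dir 1.9
green_mate 0.6 [458. 261.] [ 0.4215 -0.2162  0.044 ] tool units [-0.05  2.78]
```

View pics/w11.png

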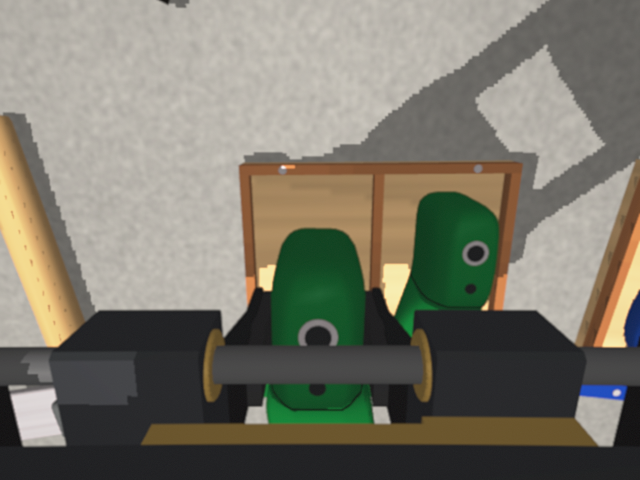

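The green last hangs over the empty −y bay at (318,340), aligned and well clear of its mate. I'll lower and release it.

Emit:
move_arm(increments=[[[0,0,0.5],[0,0,0],1],[[0,0,0.9],[0,0,0],1],[[0,0,0.7],[0,0,0],1],[[0,0,0.4],[0,0,0],1],[[0,0,0.17],[0,0,0],1],[[0,0,0],[0,0,0],1],[[0,0,0],[0,0,0],1],[[0,0,0],[0,0,0],0.3],[[0,0,0],[0,0,0],0.3],[[0,0,0],[0,0,0],0.3],[[0,0,-0.5],[0,0,0],0.3],[[0,0,-1],[0,0,0],0.3],[[0,0,-1],[0,0,0],0.3],[[0,0,-1],[0,0,0],0.3],[[0,0,-1],[0,0,0],0.2],[[0,0,-1],[0,0,0],0.2],[[0,0,-1],[0,0,0],0.2],[[0,0,0],[0,0,0],0.2],[[0,0,0],[0,0,0],0.2]])

```text
time_s: 25.9
position: [0.4223, -0.3001, 0.2303]
tcp_rot: [[-0.999, -0.033, 0.004], [-0.033, 0.999, -0.004], [-0.004, -0.004, -1.0]]
force: [-0.5, 0.5, 0.1]
opening: 0.794
grasp_force: 0.0
```

```bash
python3 look.py green_last "" .044; python3 - <<'E'
from h import *
c=capture("scene");save(c,"s2")
E
```

```text
t 25.9 tcp [ 0.4223 -0.3001  0.2303] dir 1.9
green_last 0.6 [322. 217.] [ 0.4262 -0.2958  0.044 ] tool units [-0.11  0.17]
```

View pics/s2.png

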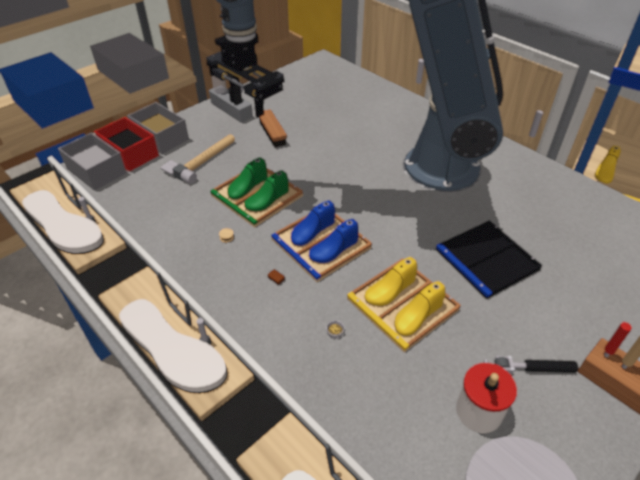

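The scene shows all three pairs standing flat in their trays: green at (260,185), blue at (325,230) and yellow at (405,295). The gripper is open and clear of everything.

```bash
python3 -c "
from rig import *
print(hand_in())"
```

```text
the job is handed in; nothing more can be done
None
```

The job is handed in: all four lasts are in the bays of their own colour, flat with toes to the strip and released, and the two lasts already in their trays show no sign of having moved; the first yellow last sits about 6 mm closer to its strip than centred but inside its bay, and the robot's clock read about 26 s.

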